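Slide the tin round the eggs and onions into its spring bay

TASK

Push the food tin along the worktop, without lifting or tipping it, round in front of and then between the egg box and the onion, and on into the wooden bay. Push it past the bay's spring rollers and press it firmly but gently (about 10 N, never over 20 N) home against the black stop at the back, then let go. Do not touch the egg box, onion or garlic, and leave the shaker where it stands.

Things in the scene. Friction and masses are not known exactly. Their poses are not given: they have to be found in the camera images.
- tin_center (a point): Centre (half-way up) of a closed upright food tin, 75 mm across, 58 mm tall, 0.25 to 0.5 kg; z is up, its yaw is of no matter. It stands near the front edge of the worktop, left or right of the passage between egg box and onion, the shaker on the other side. To be slid by pushing on its side.
- bay: Low wooden bay, fixed, open to the front, no floor. Origin on the worktop, axes: x inwards (the way the tin goes in), y left. Walls 45 mm tall, 82 mm apart, flared mouth from x = -48 mm to -20 mm. At the back a rigid black stop, 60 mm wide, whose depth is set anew each time and not measured: the axis of a tin that is home stands on y = 0 at an x between 0 and +18 mm. Feel for it.
- rollers (a point): Mid-point between the bay's two upright sprung steel rollers, at their mid-height (24 mm), x = -12 mm in the bay. They are 10 mm thick, 70 mm apart and yield 6 mm sideways: the tin meets them with its axis at x = -27 mm, needs 4 to 8 N more push than for sliding until x = -12 mm, and the extra then fades to under 3 N at x = 0.
- egg_box: Closed cardboard egg box, fixed, 106 mm (its x, front to back) by 155 mm (its y) by 72 mm tall; origin under its centre. It stands in front of the bay, left of the straight way in.
- onion: Onion, fixed, 75 mm across, 77 mm tall; origin under its centre. It stands in front of the bay, right of the straight way in; the passage between it and the egg box is about 115 to 135 mm wide.
- garlic: Head of garlic, fixed, 60 mm across and tall, to the right of the onion; origin under its centre.
- shaker_center (a point): Centre (half-way up) of a small salt shaker, 44 mm across and 90 mm tall, loose; z is up.
There are look-alikes about, which are no part of the job. What is shaped like the part that bears tin_center but green is not meant.

How it is judged:
By the outcome, as a careful person would: the job done as asked, in the order asked, and still so for the second after the job is handed in, with the robot touching nothing.
It also fails if it takes over 72 s, if anything falls off the work surface, if the arm or the gripper's body presses on something with over 40 N, if the wrist force passes 120 N, or if a joint passes its speed limit or range.

ROBOT

A 6-joint arm with a two-finger parallel gripper is mounted at the origin on a cart in front of the work surface, level with it; the furniture and walls round the work are solid. World frame = base frame: x ahead of the robot, y to its left, z up, the work surface at z = 0. Lengths are in m, angles in rad, forces in N, time in s.
With the tool pointing down it reaches from about 0.35 to 1 m from the base axis. Payload 7.1 kg.
Tool frame: the origin (TCP) lies between the finger pads; the fingertips stand 22 mm ahead of it and the grasp point (between the pads) lies 3 mm ahead of it; x points along the fingers, y is the direction in which the jaws open and shut, and the axes are right-handed (so a half turn about x gives the same grasp; the last joint's range is limited). The gripper opens to 85 mm and grips with 20 to 120 N. Pads are 22 mm wide; open, the fingers measure 114 mm over their backs; the gripper's body (76 mm by 85 mm) begins 54 mm behind the grasp point. The pads swing forward as they close: fully open they stand 13 mm farther back than shut.
Start: joints at [1.1, 0.423, 1.63, -0, 1.089, -0.019], TCP at [0.273, 0.562, 0.253] pointing down, gripper open.
Joint ranges: [-3, 3], [-0.9, 2.11], [0.09, 2.58], [-1.31, 4.45], [0.11, 2.69], [-2.54, 2.54]. Speed limits (rad/s): [2.39, 2.39, 3.01, 3.14, 3.14, 3.14].

INTERFACE

Orientations are given as a rotation vector (axis times angle).
In Python, from rig import manip gives the robot as it stands. The module is installed in compiled form; this text tells all that it offers. Calls block until the motion is done:
- manip.move_to(position, orientation): joint-space move of the TCP to a pose.
- manip.servo_line(position, orientation=None, rate=0.15): straight line of the TCP; orientation=None keeps the orientation; rate is the mean speed in m/s.
- manip.set_joints(angles): joint-space move.
- manip.command_gripper(opening, f_grip=None): finger opening in m; f_grip is the grip in N (None keeps the last); returns when the fingers have stopped.
- manip.hold(seconds).
- manip.solve_ik(position, orientation): joint angles nearest the present ones, or None.
- manip.camera(name): name is "side" or "top"; returns a dict with "image" (400x640x3 uint8, red, green, blue), "fx", "fy", "cx", "cy" (pixels), "k1" (the pictures are not rectified: a ray, as slopes to the right and down, at radius r is drawn at 1 + k1 r^2 times it, then the intrinsics apply), "cam_to_world" (4x4, takes a point from camera to world coordinates). Camera axes: x right, y down, z forward; pixel columns grow to the right and rows downward; lengths in m; the calibration is good to about 2 mm. A picture is of the moment at which its call begins. There is no depth.
A pose or a line that the arm cannot do raises manip.IKError and nothing moves.
- manip.sign_off(): hands the job in, once; it reports no verdict.
Readings, each from a call of its own:
- manip.get_time(): time.
- manip.get_joint_positions(): joint angles.
- manip.get_joint_vel(): joint speeds.
- manip.get_tau(): joint torques, N m.
- manip.get_position(): TCP position.
- manip.get_ee_rot(): TCP orientation.
- manip.get_contact_force(): force on the tool from outside, world axes, zero at the start.
- manip.get_torque(): the same for the moment, N m.
- manip.get_width(): finger opening in m.
Only numpy, scipy, OpenCV 4.12 (cv2) and the standard library are available. Lean on these libraries where they do the work, as an engineer would, in place of code of your own. Each camera call takes 0.05 s, during which the arm holds its last target. There are 200 camera calls.

## Working session

There is one attempt and no reset: what is moved stays moved. The work goes in short steps, each a Python script; the robot and the scene stay as the last script left them, time stands still between calls to the robot, and variables do not carry over. Pictures are saved under pics/ and viewed, about 8 in all and at most 12, crops included, and the job is handed in when it is done.

```bash
mkdir -p pics
python3 - <<'E'
from rig import manip
import cv2,numpy as np,pickle
d={}
for n in("top","side"):
    c=manip.camera(n); d[n]=c; cv2.imwrite(f"pics/{n}0.png",c["image"][:,:,::-1])
    print(n,c["fx"],c["fy"],c["cx"],c["cy"],c["k1"],np.round(c["cam_to_world"],3).tolist())
pickle.dump(d,open("c0.pkl","wb"))
print(manip.get_time(),manip.get_ee_rot(),manip.get_contact_force(),manip.get_width())
E
```

```text
top 460.3120067657197 460.3120067657197 328.27628828351334 207.99394452955224 -0.13404443539849847 [[-0.007, -0.984, 0.179, 0.397], [-1.0, 0.01, 0.02, 0.081], [-0.022, -0.178, -0.984, 1.097], [0.0, 0.0, 0.0, 1.0]]
side 366.9589489330409 366.9589489330409 316.2175647683149 202.86749132269944 -0.01822194612086751 [[0.91, -0.217, 0.352, 0.29], [-0.414, -0.503, 0.759, -0.536], [0.013, -0.837, -0.548, 0.545], [0.0, 0.0, 0.0, 1.0]]
0.1 [ 0.35323356  1.54196455 -0.35536994] [0.32011957 0.01354498 0.40283197] 0.0851207650651925
```

View pics/top0.png

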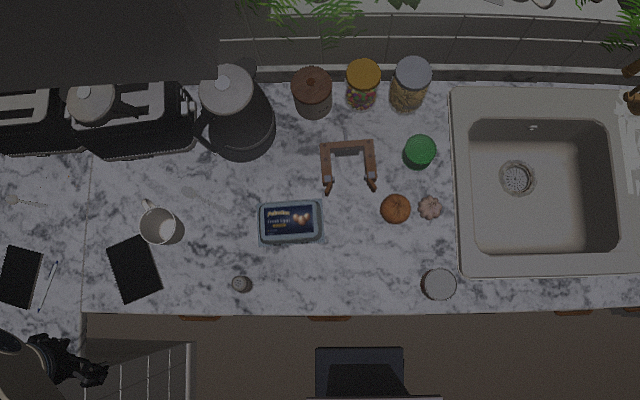

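View pics/side0.png

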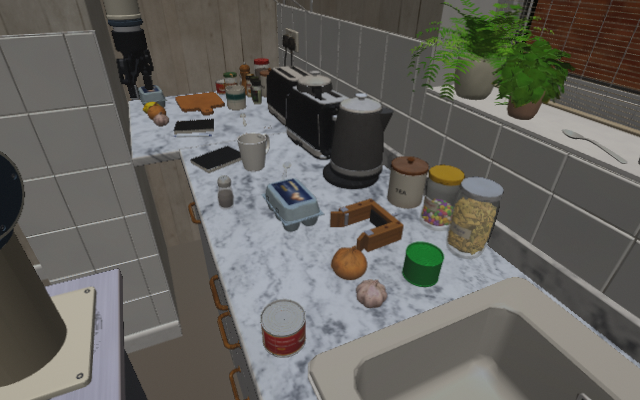

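Top view: tin at about (438,284), on the right near the front edge. Shaker (241,284), egg box (290,222), onion (396,208), garlic (429,207), bay between (320..376, 140..190), green decoy at (420,151). Next I'll enlarge this region with a brightened crop.

```bash
cat > h.py <<'E'
import numpy as np,cv2
def und(c,uv):
    K=np.array([[c["fx"],0,c["cx"]],[0,c["fy"],c["cy"]],[0,0,1]])
    return cv2.undistortPoints(np.array(uv,float).reshape(-1,1,2),K,np.array([c["k1"],0,0,0,0.])).reshape(-1,2)
def ray(c,uv,z):
    n=und(c,uv); T=np.array(c["cam_to_world"]); d=np.c_[n,np.ones(len(n))]@T[:3,:3].T; o=T[:3,3]
    return o+d*((z-o[2])/d[:,2])[:,None]
def proj(c,P):
    T=np.array(c["cam_to_world"]); p=(np.atleast_2d(P)-T[:3,3])@T[:3,:3]; n=p[:,:2]/p[:,2:]
    r=(n**2).sum(1)[:,None]; n=n*(1+c["k1"]*r); return n*[c["fx"],c["fy"]]+[c["cx"],c["cy"]]
E
python3 - <<'E'
import pickle,cv2,numpy as np
from h import *
d=pickle.load(open("c0.pkl","rb"))
def crop(n,x0,x1,y0,y1,s):
    im=d[n]["image"][y0:y1,x0:x1,::-1]; im=np.clip(255*(im/255.)**.6,0,255).astype(np.uint8)
    im=cv2.resize(im,None,fx=s,fy=s,interpolation=cv2.INTER_CUBIC)
    for x in range((x0+19)//20*20,x1,20): cv2.putText(im,str(x),((x-x0)*s,10),0,.35,(0,255,255)); im[:,(x-x0)*s]=im[:,(x-x0)*s]//2+np.array([0,90,90],np.uint8)
    for y in range((y0+19)//20*20,y1,20): cv2.putText(im,str(y),(0,(y-y0)*s+10),0,.35,(0,255,255)); im[(y-y0)*s]=im[(y-y0)*s]//2+np.array([0,90,90],np.uint8)
    cv2.imwrite(f"pics/{n}crop.png",im)
crop("top",250,464,132,310,3); crop("side",250,450,170,360,3)
c=d["top"]
for k,uv,z in[("tin",(438,281.5),.058),("onion",(396,208.5),.038),("garlic",(429,207),.03),("eggtop",(290,220),.072),("shaker",(241,283),.045),("edge",(250,317),0)]: print(k,ray(c,[uv],z)[0].round(3))
print(proj(c,[[.3,0,0],[0.4,0,0]]))
E
```

```text
tin [ 0.415 -0.143  0.058]
onion [ 0.586 -0.056  0.038]
garlic [ 0.59  -0.135  0.03 ]
eggtop [0.556 0.188 0.072]
shaker [0.416 0.303 0.045]
edge [0.337 0.29  0.   ]
[[373.39262983 332.47591734]
 [372.62987075 289.3630606 ]]
```

View pics/topcrop.png

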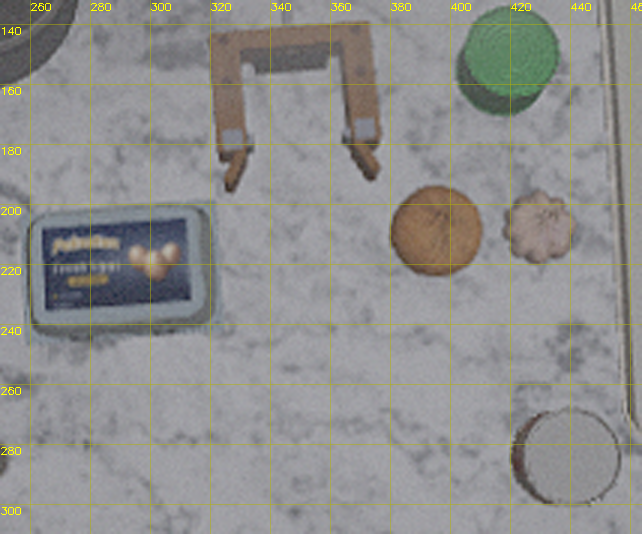

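View pics/sidecrop.png

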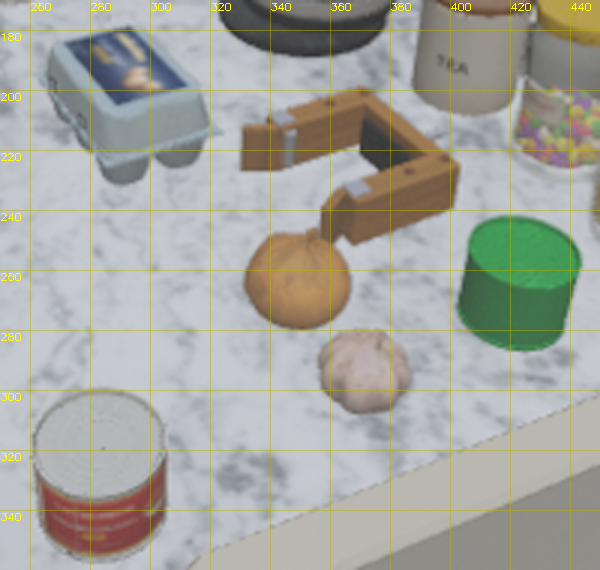

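Crop readings:
- Tin lid circle is centred at (440.3,284.3) in top and about (283,317.5) in side.
- Onion is at (395.3,209).
- Egg box right edge is at about column 321.
- Roller caps are at (327.7,178) and (371.7,174.7) in top, and (344.7,209.3) and (369,232.3) in side.

```bash
cat >> h.py <<'E'
from scipy.spatial.transform import Rotation as Ro
def rv(phi):  # tool down, push direction phi (world yaw); tool y perpendicular
    x=np.array([0,0,-1.]); y=np.array([-np.sin(phi),np.cos(phi),0]); 
    return Ro.from_matrix(np.c_[x,y,np.cross(x,y)]).as_rotvec()
E
python3 - <<'E'
import pickle
from h import *
from rig import manip
d=pickle.load(open("c0.pkl","rb")); t,s=d["top"],d["side"]
P=lambda c,uv,z:ray(c,[uv],z)[0][:2].round(4)
print("tin",P(t,(440.3,284.3),.058),P(s,(283.2,317.5),.058))
print("onion",P(t,(395.3,209),.037),"garlic",P(t,(430,207.5),.03),P(t,(395.3+15,209),.037))
for n,z in(("rim hi",.07),("mid",.04)): print("egg right front/back",n,P(t,(321,235),z),P(t,(319,201),z), P(t,(300,244),z))
for c,L,R in((t,(327.7,178),(371.7,174.7)),(s,(344.7,209.3),(369,232.3))):
    a,b=P(c,L,.046),P(c,R,.046); v=a-b; print("caps",a,b,"mid",(a+b)/2,np.linalg.norm(v),"yaw",np.degrees(np.arctan2(-v[0],v[1])))
tp=lambda x,y:(250+x/3,132+y/3)
o=[P(t,tp(*q),.045) for q in((211,42),(218,158),(370,22),(377,148),(243,65),(246,137),(341,55),(354,120))]
print(o)
for i in(0,2,4,6): v=o[i]-o[i+1]; print("wall yaw",np.degrees(np.arctan2(v[1],v[0])))
v=o[0]-o[2];print("back yaw",np.degrees(np.arctan2(-v[0],v[1])))
print("sink edge",P(t,(459,270),0),P(t,(461,285),0))
R=Ro.from_rotvec(manip.get_ee_rot()).as_matrix();print(R.round(2))
for p,ph in(([.43,-.25,.05],100),([.43,-.21,.05],90),([.43,-.21,.05],-90),([.38,.05,.05],5),([.38,.05,.05],180),([.37,.05,.05],5),([.6,.05,.05],5)):
    q=manip.solve_ik(p,rv(np.radians(ph))); print(p,ph,None if q is None else np.round(q,2))
E
```

```text
tin [ 0.4088 -0.148 ] [ 0.4115 -0.1525]
onion [ 0.5851 -0.0544] garlic [ 0.5891 -0.1376] [ 0.5847 -0.0896]
egg right front/back rim hi [0.5217 0.1185] [0.5995 0.1228] [0.5018 0.1657]
egg right front/back mid [0.5253 0.1196] [0.6055 0.124 ] [0.5048 0.1682]
caps [0.6592 0.1032] [ 6.66e-01 -4.00e-04] mid [0.6626 0.0514] 0.10382292617721771 yaw 3.7553400732005495
caps [0.6627 0.1022] [6.694e-01 4.000e-04] mid [0.66605 0.0513 ] 0.10202024308930067 yaw 3.765509602805188
[array([0.7384, 0.1203]), array([0.6435, 0.1151]), array([ 0.7536, -0.0067]), array([ 0.6501, -0.0094]), array([0.7189, 0.095 ]), array([0.6601, 0.0931]), array([0.7263, 0.0171]), array([0.6729, 0.0081])]
wall yaw 3.136358368332594
wall yaw 1.4943335912665372
wall yaw 1.8507502769254731
wall yaw 9.566685989714438
back yaw 6.824983007839403
sink edge [ 0.4425 -0.2073] [ 0.4069 -0.2105]
[[-0.    0.44  0.9 ]
 [-0.    0.9  -0.44]
 [-1.   -0.   -0.  ]]
[0.43, -0.25, 0.05] 100 [-0.55  0.58  2.01 -0.    0.55  2.42]
[0.43, -0.21, 0.05] 90 None
[0.43, -0.21, 0.05] -90 [-0.48  0.57  2.05 -0.    0.53 -0.48]
[0.38, 0.05, 0.05] 5 [ 0.1   0.5   2.25 -0.    0.39 -1.56]
[0.38, 0.05, 0.05] 180 [ 0.1   0.5   2.25 -0.    0.39  1.67]
[0.37, 0.05, 0.05] 5 [ 0.1   0.49  2.27 -0.    0.38 -1.56]
[0.6, 0.05, 0.05] 5 [ 0.06  0.68  1.77 -0.    0.69 -1.59]
```

Run:
```python
from h import *
from rig import manip
tin=np.array([.410,-.150]); phi=np.radians(82); u=np.array([np.cos(phi),np.sin(phi)]); r=rv(phi+np.pi)
p=tin-.064*u
manip.move_to([*p,.20],r); manip.command_gripper(.036)
f0=manip.get_contact_force()
manip.servo_line([*p,.055],r,.1)
print(manip.get_time(),manip.get_width(),manip.get_position(),f0,manip.get_contact_force())
c=manip.camera("side");im=c["image"][200:380,180:400,::-1]
cv2.imwrite("pics/s1.png",cv2.resize(im,None,fx=3,fy=3,interpolation=2))
```

```text
5.0083 0.03589793255004389 [ 0.40140215 -0.21354866  0.05545544] [ 0.65834847 -0.16938955 -0.34406459] [-0.60090163  0.46619479  0.31276811]
```

View pics/s1.png

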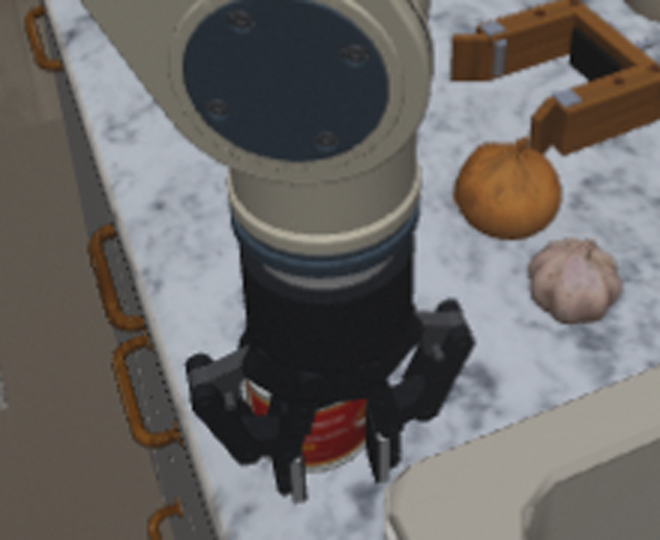

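The side picture shows the fingers clear of the tin at its right. The linkage elbows flare out near (244,322) and (337,308), so I'll estimate their width and height, then push leg 1.

Run:
```python
from h import *
from rig import manip
c=manip.camera("side")
for z in(.08,.1,.12,.14):
    a,b=ray(c,[(244,321.7),(336.7,308)],z)[:,:2]; print(z,a.round(3),b.round(3),((a+b)/2).round(3))
tin=np.array([.410,-.150]); phi=np.radians(82); u=np.array([np.cos(phi),np.sin(phi)]); r=rv(phi+np.pi)
p=tin-.064*u
manip.servo_line([*p,.042],r,.05); print("f",manip.get_contact_force())
e=np.array([.435,.036])
for k in np.linspace(.3,1,4):
    q=p+(e-.0439*u-p)*k; manip.servo_line([*q,.042],r,.07); print(manip.get_position().round(4),manip.get_contact_force().round(1))
q=q-.04*u; manip.servo_line([*q,.042],r,.1); manip.servo_line([*q,.2],r,.25)
print(manip.get_time())
for n in("top","side"):
    c=manip.camera(n); cv2.imwrite(f"pics/{n}2.png",c["image"][:,:,::-1])
im=np.vstack([cv2.imread("pics/top2.png")[130:320,230:470],cv2.imread("pics/side2.png")[160:350,210:450]])
cv2.imwrite("pics/m2.png",cv2.resize(im,None,fx=1.55,fy=1.55,interpolation=2) if 0 else cv2.resize(np.hstack([im[:190],im[190:]]),None,fx=1.66,fy=1.66,interpolation=2))
```

```text
0.08 [ 0.348 -0.153] [ 0.491 -0.187] [ 0.42 -0.17]
0.1 [ 0.345 -0.169] [ 0.483 -0.202] [ 0.414 -0.186]
0.12 [ 0.343 -0.186] [ 0.474 -0.217] [ 0.408 -0.201]
0.14 [ 0.34  -0.202] [ 0.465 -0.232] [ 0.403 -0.217]
f [1.41319192 0.30184713 0.53603308]
[ 0.4093 -0.1515  0.0419] [-0.7  0.   0.4]
[ 0.4159 -0.1034  0.042 ] [ 0.  -0.4  0.5]
[ 0.4224 -0.0554  0.042 ] [0.3 0.1 0.1]
[ 0.4289 -0.0073  0.042 ] [-0.  -0.4  0.3]
10.4167
```

View pics/m2.png

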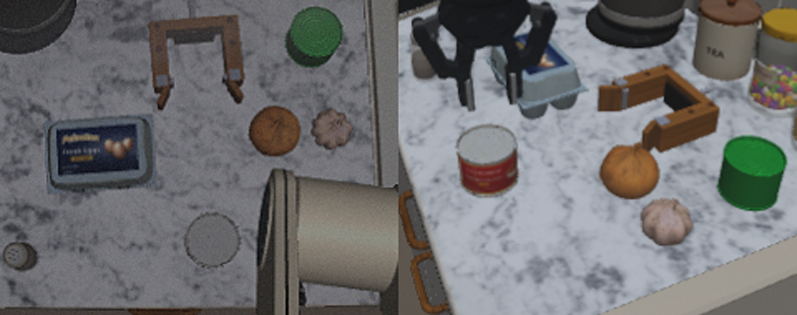

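Crops: tin upright and alone at top ≈(357.7,274) and side ≈(264,246), with the egg box, onion, garlic and shaker untouched. The elbows are at z≈0.13, well above everything. Now leg 2, up to just before the rollers.

```bash
cat >> h.py <<'E'
B=np.array([.6765,.0521]); PH=np.radians(3.8); U=np.array([np.cos(PH),np.sin(PH)]); V=np.array([-U[1],U[0]]); OFF=.0439
def tcp(xb,yb=0): return B+U*(xb-OFF)+V*yb   # TCP for tin axis at bay xb
E
python3 - <<'E'
from h import *
from rig import manip
est=[]
for n,g in(("top",(357.7,274)),("side",(264,246))):
    c=manip.camera(n); im=cv2.medianBlur(cv2.cvtColor(c["image"],cv2.COLOR_RGB2GRAY),3)
    if n=="top":
        h=cv2.HoughCircles(im[235:310,310:400],cv2.HOUGH_GRADIENT,1,30,param1=80,param2=12,minRadius=14,maxRadius=19)
        print("hough",None if h is None else (h[0,:2]+[310,235,0]))
    est.append(ray(c,[g],.058)[0][:2]); 
    d=est[-1]-B; print(n,est[-1].round(4),"bay",(d@U).round(4),(d@V).round(4))
t=np.mean(est,0); xb=(t-B)@U; r=rv(PH)
p=tcp(xb-.022)
q=manip.get_position(); manip.move_to([*p,.2],r); manip.servo_line([*p,.04],r,.15)
f0=manip.get_contact_force(); print("f0",f0.round(2),manip.get_position().round(4))
for x in(xb+.06,-.1,-.04):
    manip.servo_line([*tcp(x),.04],r,.08); print(x.round(3) if hasattr(x,'round') else x,manip.get_position().round(4),manip.get_contact_force().round(2))
print(manip.get_time())
for n in("top","side"):
    c=manip.camera(n); cv2.imwrite(f"pics/{n}3.png",c["image"][:,:,::-1])
cv2.imwrite("pics/m3.png",cv2.resize(np.hstack([cv2.imread("pics/top3.png")[120:310,280:420],cv2.imread("pics/side3.png")[130:320,290:450]]),None,fx=2.6,fy=2.6,interpolation=2))
E
```

```text
hough [[357.5        273.5         17.10000038]]
top [0.4343 0.0371] bay -0.2426 0.001
side [0.4382 0.0342] bay -0.239 -0.0021
f0 [ 0.28 -0.36 -0.86] [0.3708 0.0318 0.0404]
-0.181 [0.4527 0.0372 0.0401] [0.33 0.2  0.65]
-0.1 [0.533  0.0425 0.0401] [ 0.1   0.61 -0.41]
-0.04 [0.5927 0.0465 0.0401] [ 0.14 -0.44 -0.18]
16.475
```

View pics/m3.png

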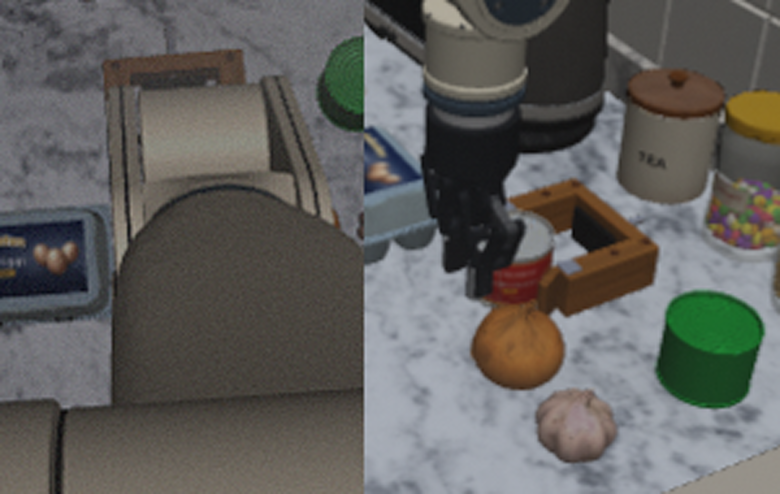

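Side view: tin upright in the flared mouth, the onion clear of it and the fingers. Now I'll feel forward in small steps.

Run:
```python
from h import *
from rig import manip
r=rv(PH); f0=np.array([.1,.1,0]); x=-.04
def F(): return np.mean([manip.get_contact_force() for _ in range(6)],0)
while x<.026:
    x+=.002 if x<-.006 else .001
    manip.servo_line([*tcp(x),.04],r,.03); f=F(); a=-f[:2]@U
    print("%.1f a=%.2f lat=%.2f z=%.2f x=%.2f"%(x*1e3,a,f[:2]@V,f[2],1e3*((manip.get_position()[:2]-B)@U+OFF)))
    if a>11 or (x>-.007 and a>4.5): break
print(x,manip.get_time(),a)
```

```text
-38.0 a=2.09 lat=-0.80 z=0.98 x=-38.29
-36.0 a=3.02 lat=-0.58 z=1.64 x=-36.24
-34.0 a=0.69 lat=-0.47 z=-0.41 x=-33.76
-32.0 a=1.08 lat=-0.60 z=-1.29 x=-31.69
-30.0 a=2.47 lat=0.47 z=-1.00 x=-30.05
-28.0 a=3.53 lat=1.77 z=0.51 x=-28.38
-26.0 a=3.73 lat=1.61 z=0.34 x=-26.18
-24.0 a=2.90 lat=2.20 z=-0.13 x=-24.04
-22.0 a=4.68 lat=1.84 z=-0.59 x=-22.16
-20.0 a=5.24 lat=0.65 z=0.93 x=-20.39
-18.0 a=5.39 lat=1.37 z=0.33 x=-18.36
-16.0 a=5.10 lat=0.13 z=0.15 x=-16.29
-14.0 a=4.03 lat=0.82 z=-0.35 x=-14.06
-12.0 a=4.41 lat=-0.26 z=0.01 x=-11.87
-10.0 a=2.81 lat=0.73 z=-0.87 x=-9.77
-8.0 a=3.41 lat=0.90 z=-1.02 x=-7.67
-6.0 a=2.60 lat=0.94 z=-1.50 x=-5.59
-5.0 a=2.52 lat=1.29 z=-1.23 x=-4.83
-4.0 a=3.14 lat=0.92 z=-0.93 x=-3.92
-3.0 a=2.45 lat=1.20 z=-1.98 x=-2.77
-2.0 a=2.29 lat=2.61 z=-1.59 x=-1.71
-1.0 a=2.04 lat=1.71 z=-0.18 x=-0.82
0.0 a=2.99 lat=1.77 z=-1.82 x=0.11
1.0 a=2.54 lat=2.18 z=-0.42 x=1.14
2.0 a=1.44 lat=2.09 z=-0.78 x=2.15
3.0 a=2.16 lat=1.89 z=-1.37 x=3.17
4.0 a=1.25 lat=2.05 z=-1.07 x=4.14
5.0 a=1.48 lat=1.45 z=-0.82 x=5.20
6.0 a=1.47 lat=1.38 z=-2.56 x=6.18
7.0 a=2.50 lat=0.31 z=-2.11 x=7.14
8.0 a=2.23 lat=-0.71 z=-2.10 x=8.15
9.0 a=1.84 lat=-0.83 z=-0.82 x=9.09
10.0 a=1.29 lat=-0.39 z=-2.01 x=10.14
11.0 a=1.92 lat=-0.17 z=-0.85 x=11.12
12.0 a=0.95 lat=0.36 z=-0.59 x=12.12
13.0 a=2.17 lat=1.22 z=-0.39 x=13.08
14.0 a=4.65 lat=0.14 z=2.22 x=13.24
0.014000000000000026 25.825 4.649912186510406
```

Run:
```python
from h import *
from rig import manip
r=rv(PH); x=.014; a=0
while x<.022:
    x+=.0004
    manip.servo_line([*tcp(x),.04],r,.02)
    fs=[]
    for _ in range(4): fs.append(manip.get_contact_force()); manip.hold(.02)
    f=np.mean(fs,0); a=-f[:2]@U
    print("%.1f a=%.2f lat=%.2f z=%.2f x=%.2f"%(x*1e3,a,f[:2]@V,f[2],1e3*((manip.get_position()[:2]-B)@U+OFF)))
    if a>9.3: break
manip.hold(.4); print(-manip.get_contact_force()[:2]@U,manip.get_time())
```

```text
14.4 a=6.48 lat=0.48 z=2.62 x=13.24
14.8 a=7.29 lat=0.03 z=3.35 x=13.28
15.2 a=8.85 lat=0.29 z=5.32 x=13.27
15.6 a=10.27 lat=0.54 z=6.19 x=13.34
9.445330652261626 27.4917
```

At the stop, with about 10 N held. Now release, retreat and check.

Run:
```python
from h import *
from rig import manip
r=rv(PH)
manip.servo_line([*tcp(.010),.04],r,.03); manip.servo_line([*tcp(-.035),.04],r,.1); p=tcp(-.035)
manip.servo_line([*p,.22],r,.2); manip.move_to([.40,.25,.30],r)
print(manip.get_time(),manip.get_contact_force().round(2))
for n in("top","side"):
    c=manip.camera(n); cv2.imwrite(f"pics/{n}4.png",c["image"][:,:,::-1])
cv2.imwrite("pics/m4.png",cv2.resize(np.hstack([cv2.imread("pics/top4.png")[120:320,220:460],cv2.imread("pics/side4.png")[140:340,210:450]]),None,fx=1.66,fy=1.66,interpolation=2))
c=manip.camera("top"); im=cv2.medianBlur(cv2.cvtColor(c["image"],cv2.COLOR_RGB2GRAY),3)
h=cv2.HoughCircles(im[130:200,315:385],cv2.HOUGH_GRADIENT,1,30,param1=80,param2=10,minRadius=14,maxRadius=19)
if h is not None:
    g=h[0,0,:2]+[315,130]; d=ray(c,[g],.058)[0][:2]-B; print(g,h[0,0,2],(d@U).round(4),(d@V).round(4))
```

```text
30.6083 [ 0.37 -1.2  -0.38]
[347.5 167.5] 17.2 0.0046 0.0041
```

View pics/m4.png

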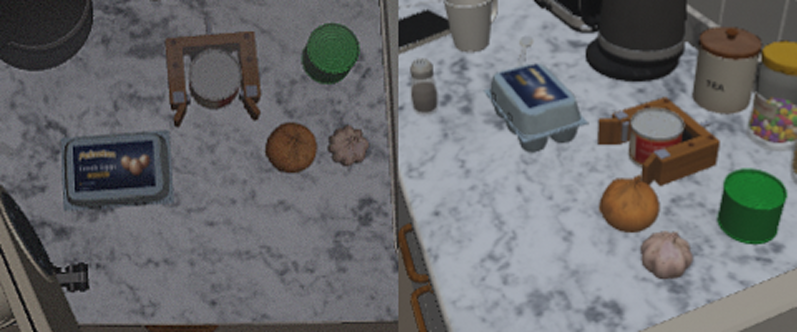

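Run:
```python
from h import *
def g(im): return np.clip(255*(im/255.)**.6,0,255).astype(np.uint8)
a=cv2.resize(g(cv2.imread("pics/top4.png")[130:205,310:386]),None,fx=5.2,fy=5.2,interpolation=2)
b=cv2.resize(g(cv2.imread("pics/side4.png")[190:265,325:401]),None,fx=5.2,fy=5.2,interpolation=2)
cv2.imwrite("pics/m5.png",np.hstack([a,b]))
```

```text
(no output)
```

View pics/m5.png

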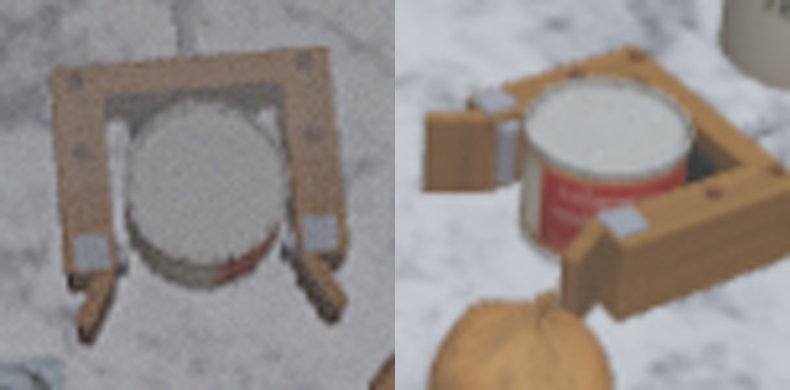

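Run:
```python
from h import *
import pickle
c=pickle.load(open("c0.pkl","rb"))
for n,uv in(("top",(349.8,165.2)),("side",(366,215))):
    p=ray(c[n],[uv],.058)[0][:2]; d=p-B; print(n,p.round(4),(d@U).round(4),(d@V).round(4))
# stop: front face visible in the first pictures (top crop rows to 75/3, base edge)
for uv in((331,156.5),(358,154)):
    for z in(0,.04): d=ray(c["top"],[uv],z)[0][:2]-B; print("stop front",z,(d@U).round(4),(d@V).round(4))
t=cv2.imread("pics/top0.png")[130:165,345].mean(1).astype(int); print(t)
t=cv2.imread("pics/side0.png")
```

```text
top [0.6864 0.0511] 0.0098 -0.0017
side [0.688  0.0465] 0.0112 -0.0064
stop front 0 0.0517 0.0402
stop front 0.04 0.0397 0.0404
stop front 0 0.0529 -0.027
stop front 0.04 0.0409 -0.0243
[ 86  80  89  87  86  86  87  88  87  90  82  66  66  68  70  68  65  50
  50  58  50  50  45  47  51  54  92 115 114 110 107 106 109 119 118]
```

By vision the tin is at bay x≈+10 to +11, but the tool felt contact at 13.3, and the estimated stop face would put home at about 14. To rule out the fingers having hit a roller, I'll press again with a narrower opening: 20 mm, well clear of the rollers.

Run:
```python
from h import *
from rig import manip
r=rv(PH); D=.0471-OFF
T=lambda x: tcp(x-D)
manip.command_gripper(.020)
manip.move_to([*tcp(-.035),.20],r); manip.servo_line([*tcp(-.035),.04],r,.15)
manip.servo_line([*T(.004),.04],r,.08)
x=.004; print(manip.get_time(),manip.get_width())
def F():
    fs=[]
    for _ in range(4): fs.append(manip.get_contact_force()); manip.hold(.015)
    return np.mean(fs,0)
print(F().round(2))
while x<.024:
    f=F(); a=-f[:2]@U
    print("%.1f a=%.2f lat=%.2f z=%.2f x=%.2f"%(x*1e3,a,f[:2]@V,f[2],1e3*((manip.get_position()[:2]-B)@U+OFF+D)))
    if a>9.3: break
    x+=.0006 if a>3.5 else .001
    manip.servo_line([*T(x),.04],r,.025)
print(manip.get_time())
```

```text
34.025 0.019789191516996842
[-0.48  0.25  0.37]
4.0 a=0.30 lat=0.01 z=0.03 x=3.26
5.0 a=-0.19 lat=0.26 z=0.57 x=4.92
6.0 a=-0.43 lat=-0.21 z=-0.02 x=6.05
7.0 a=0.14 lat=-0.73 z=0.35 x=7.02
8.0 a=-0.37 lat=-0.47 z=-0.29 x=8.01
9.0 a=-0.17 lat=-0.28 z=-0.13 x=9.01
10.0 a=-0.30 lat=0.25 z=-0.15 x=10.03
11.0 a=0.05 lat=0.12 z=0.07 x=11.03
12.0 a=-0.16 lat=0.05 z=0.03 x=12.03
13.0 a=-0.13 lat=-0.43 z=-0.10 x=12.99
14.0 a=5.65 lat=-0.22 z=3.33 x=13.12
14.6 a=7.18 lat=0.49 z=4.69 x=13.11
15.2 a=9.15 lat=0.30 z=6.64 x=13.18
15.8 a=11.32 lat=-0.43 z=7.78 x=13.22
38.275
```

The free approach met hard contact at the same 13.1 mm, with no sliding first. So the tin had stayed home against the stop and the fingers weren't hitting a roller. Release, retreat and hand in.

Run:
```python
from h import *
from rig import manip
r=rv(PH)
manip.servo_line([*tcp(.006),.04],r,.03); manip.servo_line([*tcp(-.038),.04],r,.1)
manip.servo_line([*tcp(-.038),.22],r,.2); manip.move_to([.40,.25,.30],r)
for n in("top","side"):
    a=manip.camera(n)["image"][:,:,::-1].astype(int); b=cv2.imread(f"pics/{n}4.png").astype(int)
    s=np.s_[125:200,310:450] if n=="top" else np.s_[180:330,300:450]
    print(n,np.abs(cv2.GaussianBlur((a-b)[s].astype(np.float32),(0,0),1.5)).max())
print(manip.get_time(),manip.get_contact_force().round(2)); manip.sign_off()
```

```text
top 3.1529453
side 1.0557275
41.5083 [ 0.23 -0.8  -0.57]
the job is handed in; nothing more can be done
```

The tin is home against the black stop in the wooden bay, and I handed the job in at 41.5 s. I pushed it left along the front edge with both fingertips, then straight between the egg box and onion and past the rollers (about 5 N felt). I then pressed it against the stop at about 10 N and let go.

- **Seating:** I pressed a second time with the fingers narrower. They met firm contact at the same depth, bay x ≈ 13 mm, with no sliding before it. The highest force I read was about 11 N, averaged after each step. I could not read force during the moves themselves.
- **Surroundings:** The arm is clear of everything. After the second press, the camera views of the bay area, onion and garlic were unchanged. The egg box and shaker looked untouched in the last picture I viewed, taken before that press.
- **Disagreement:** The cameras put the tin 2–3 mm short of the depth I felt, at 10–11 mm. They also put it 2–6 mm to one side of my estimated bay centre line. I put this down to calibration and pixel error and went by the felt contact. An automatic circle fit gave about 5 mm depth, which I rejected as a bad fit after viewing the crop.

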